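Fetch the battery from behind the joint drives

ROBOT

A 6-joint arm with a two-finger parallel gripper is mounted at the origin on the work surface. World frame = base frame: x ahead of the robot, y to its left, z up, the work surface at z = 0. Lengths are in mm, angles in rad, forces in N, time in s.
With the tool pointing down it reaches from about 325 to 925 mm from the base axis. Payload 3.1 kg.
Tool frame: the origin (TCP) lies midway between the tips of the shut fingers; the grasp point (between the pads) lies 19 mm behind it; z points along the fingers, y is the line along which they close (so a half turn about z gives the same grasp; the last joint's range is limited). The gripper opens to 85 mm and grips with 20 to 120 N. Pads are 22 mm wide; open, the fingers measure 114 mm over their backs; the gripper's body (76 mm by 85 mm) begins 54 mm behind the grasp point. The pads swing forward as they close: fully open they stand 13 mm farther back than shut.
Start: joints at [1.048, 0.217, 1.613, -0, 1.311, -0.112], TCP at [249.573, 573.021, 231.3] pointing down, gripper open.
Joint ranges: [-2.75, 2.75], [-0.78, 2.1], [0.31, 2.55], [-1.13, 4.27], [0.13, 2.63], [-2.58, 2.58]. Speed limits (rad/s): [2.79, 2.79, 3.14, 3.14, 3.14, 3.14].

INTERFACE

Orientations are given as a rotation vector (axis times angle).
In Python, from rig import sense, capture, sign_off gives the robot as it stands.
- The arm moves only by the tool apply_moves, never from a script. Its arguments are lists of equal length, an entry for each row: "grip": the closure, from -1 (fully open) to 1 (shut); "dp": the shift along the world's x, y, z in units of 25 mm (1.0 is 25 mm), a list of three; "yaw": the turn about the world's z in units of 5 degrees (1.0 is 5 degrees). A call has exactly 8 rows; each row is the pose to reach, as a shift and turn from the pose commanded when the call began; what a row does not reach only later rows make up. A row lasts 1/12 s, in which the tool goes at most 41.7 mm and 7.16 degrees, less where a joint would pass 70% of its speed; a pose out of reach is approached as far as the arm can. A call with a gripper value outside its range is refused whole. The fingers move at their own pace and stop on an object; "newtons" is the grip in N (left out, the last holds). Time passes only in rows, so rows that repeat a pose let the fingers close, or fill a call up. It gives the time, the measured TCP pose, the force, the opening and the grip force at its end, in the units of the state.
- sense(): the state, without advancing time (a new reading comes with each control period).
- capture(name): name is "scene" or "top" or "wrist"; returns a dict with "frame" (420x560x3 uint8, red, green, blue), "fovy" (degrees; the focal length in pixels is half the picture's height over the tangent of half this angle, whatever the lens; pixels are square), "cx", "cy" (the principal point, pixels), "k1" (the pictures are not rectified: a ray, as slopes to the right and down, at radius r is drawn at 1 + k1 r^2 times it, then the intrinsics apply), "world_from_camera" (4x4, takes a point from camera to world coordinates). Camera axes: x right, y down, z forward; pixel columns grow to the right and rows downward; lengths in mm; the calibration is good to about 2 mm. A picture is of the moment at which its call begins. There is no depth.
- sign_off(): hands the job in; it is judged then, once.
The state is a dict: "time": time; "q": joint angles; "qd": joint speeds; "effort": joint torques, N m; "tool_pos": TCP position; "ee_rot": TCP orientation; "contact_force": force on the tool from outside, world axes, zero at the start; "ft_torque": the same for the moment, N m; "finger_gap": finger opening in mm; "finger_force": force on a finger pad.
Only numpy, scipy, OpenCV 4.12 (cv2) and the standard library are available. Lean on these libraries where they do the work, as an engineer would, in place of code of your own. Each camera call takes 0.05 s, during which the arm holds its last target. There are 200 camera calls.

TASK

The white battery module lies in the blue kit tray behind three upright joint drives. First lift the three drives out and stand them on the pink foam pad, leaving the battery where it is; then, with the drives still on the pad, lay the battery flat in the charging dock, fully down between its guides; then stand each drive back in the tray pocket of its own colour. Set things down gently without dropping them, let no drive or battery tip over, and leave the orange bottle alone.

Things in the scene. Friction and masses are not known exactly. Their poses are not given: they have to be found in the camera images.
- drive_red: Joint drive with a red end bell, loose, about 0.42 kg, upright: a round cylinder 46 mm in diameter, 90 mm high, black for the lower 56 mm, red above, with a steel flange 34 mm in diameter and 5 mm thick on top (95 mm in all). Origin: centre of its underside; z up its axis; yaw does not matter. It starts in the pocket of its colour, 18 mm clear of the next drive.
- drive_yellow: The same joint drive with a yellow end bell. Drives are best gripped by the upper part, closing along x of the seats (across the row).
- drive_green: The same joint drive with a green end bell.
- battery: White battery module with black end caps, loose, about 0.6 kg: a block 50 mm (its x) by 170 mm (its y) by 40 mm high. Origin: centre of its underside. It lies 8 mm deep in a 60 x 182 mm pocket of the tray's foam, about 18 mm behind the row of drives. Grip it across the 50 mm width. Either end may point either way in the dock.
- seat_red: Red disc, the floor of the red drive's pocket in the tray: 58 mm in diameter, 2 mm thick, fixed. Origin: centre of its underside; a drive in the pocket stands with its underside 2 mm above it. The pocket is 59 mm wide; the foam's top is 8 mm above the origin. The disc's x axis is the tray's: from the row of drives towards the battery.
- seat_yellow: The same with a yellow disc, for the yellow drive. The three pockets lie in a row along the tray's y, 64 mm apart, in any order of colours.
- seat_green: The same with a green disc, for the green drive. The tray itself is blue with grey foam, 186 mm (x) by 211 mm (y), fixed, its rim 20 mm above the bench and the foam's top 16 mm above the bench.
- pad: Pink foam set-down pad, fixed: 240 mm (its x) by 130 mm (its y). Origin: centre of its underside; its top is 15 mm higher. It lies to one side of the tray, left or right.
- dock: Charging dock, fixed. Base plate 90 (its x) x 226 mm (its y); the battery lies on it, long side along y, underside 10 mm above the origin (centre of the plate's underside). Between black end blocks (38 mm high, 182 mm apart) and four corner guides (23 mm high, 62 mm apart across x, only beyond 64 mm from the middle along y; the middle is free for fingers). On the tray's other side from the pad.
- bottle: Orange bottle with white cap and paper label, loose, 40 mm in diameter, 100 mm high, standing beyond the tray. Leave it alone. Origin: centre of its underside.

How it is judged:
By the outcome, as a careful person would: the job done as asked, in the order asked, and still so for the second after the job is handed in, with the robot touching nothing.
It also fails if it takes over 138 s, if anything falls off the work surface, if the arm or the gripper's body presses on something with over 40 N, if the wrist force passes 120 N, or if a joint passes its speed limit or range.

## Working session

There is one attempt and no reset: what is moved stays moved. The work goes in short steps, Python scripts to look and compute and a tool call to move; the robot and the scene stay as the last step left them, time stands still between calls to the robot, and variables do not carry over. Pictures are saved under pics/ and viewed, at most 14 in all, crops included, and the job is handed in when it is done.

Besides the shell and the picture viewer there is one more tool, called after ">>>" as a command line: name --pt "numbers of a row" for each row, then --argument value for the rest. apply_moves: Moves the arm, as the interface text tells. Its arguments: {"type":"object","properties":{"grip":{"type":"array","items":{"type":"number"}},"dp":{"type":"array","items":{"type":"array","items":{"type":"number"}}},"yaw":{"type":"array","items":{"type":"number"}},"newtons":{"type":"number"}},"required":["grip","dp","yaw"]}

```bash
mkdir -p pics; ls; python3 - <<'E'
from rig import sense, capture
import cv2,numpy as np
s=sense(); print(s)
for n in("scene","top"):
    c=capture(n); cv2.imwrite(f"pics/{n}0.png",c["frame"][:,:,::-1])
    np.savez(f"pics/{n}0.npz",**c)
    print(n,c["fovy"],c["cx"],c["cy"],c["k1"],c["world_from_camera"].round(3).tolist())
E
```

```text
pics
{'time': 0.0, 'q': array([ 1.04779972e+00,  2.17781802e-01,  1.61490547e+00, -1.59829306e-05,
        1.31128828e+00, -1.12169018e-01]), 'qd': array([-0.00023036, -0.00067939, -0.00171829,  0.00087729, -0.00097665,
        0.00077605]), 'effort': array([-1.34541019e-04, -3.96851420e+01, -3.03844821e+01, -2.05581687e-04,
        9.79549630e-03, -2.55357071e-05]), 'tool_pos': array([249.1688898 , 572.31074877, 229.96608544]), 'ee_rot': array([-0.64064226, -3.07483114,  0.00356262]), 'contact_force': array([0.1408708 , 0.18619163, 0.54777597]), 'ft_torque': array([0.00396488, 0.00839098, 0.03344127]), 'finger_force': 0.0, 'finger_gap': 85.28089218190516}
scene 52.89604675237302 279.87238598889047 207.3359498700141 0.027737879946008993 [[-0.713, 0.439, -0.546, 1029.351], [0.701, 0.449, -0.554, 491.767], [0.002, -0.778, -0.629, 572.044], [0.0, 0.0, 0.0, 1.0]]
top 54.15038473050625 280.75971428511565 201.81616365828867 -0.019967625823632453 [[0.024, -0.98, 0.196, 399.922], [-0.999, -0.028, -0.018, 4.892], [0.023, -0.195, -0.98, 820.388], [0.0, 0.0, 0.0, 1.0]]
```

View pics/top0.png

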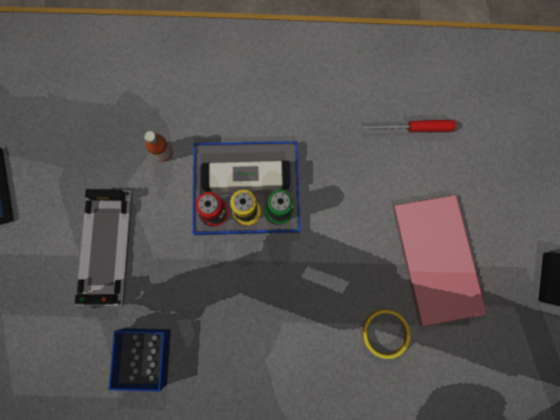

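View pics/scene0.png

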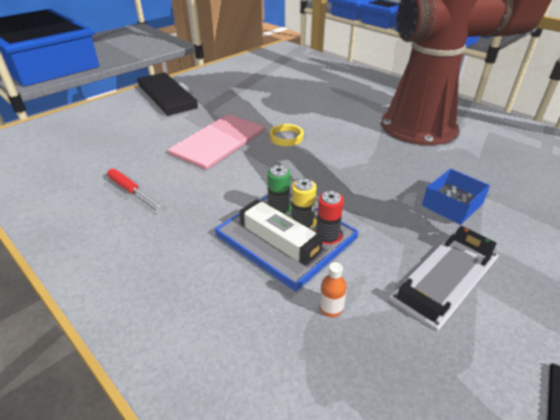

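```bash
cat > h.py <<'E'
import numpy as np, cv2
def load(f): return dict(np.load(f))
def K(c):
    f=c["frame"].shape[0]/2/np.tan(np.radians(c["fovy"])/2)
    return np.array([[f,0,c["cx"]],[0,f,c["cy"]],[0,0,1.]])
def rays(c,uv):
    p=cv2.undistortPoints(np.float64(uv).reshape(-1,1,2),K(c),np.array([float(c["k1"]),0,0,0])).reshape(-1,2)
    T=c["world_from_camera"]; return T[:3,3],np.c_[p,np.ones(len(p))]@T[:3,:3].T
def plane(c,uv,z):
    o,d=rays(c,uv); return (o+d*((z-o[2])/d[:,2])[:,None])[:,:2]
def proj(c,P):
    T=np.linalg.inv(c["world_from_camera"]); P=np.float64(P).reshape(-1,3)@T[:3,:3].T+T[:3,3]
    return cv2.projectPoints(P,np.zeros(3),np.zeros(3),K(c),np.array([float(c["k1"]),0,0,0]))[0].reshape(-1,2)
def hsv(c): return cv2.cvtColor(c["frame"],cv2.COLOR_RGB2HSV)
def mask(c,h0,h1,s0=90,v0=50):
    m=hsv(c); H=m[...,0]; h=(H>=h0)&(H<=h1) if h0<=h1 else (H>=h0)|(H<=h1)
    return (h&(m[...,1]>=s0)&(m[...,2]>=v0)).astype(np.uint8)
def blobs(m,amin=60):
    cs=cv2.findContours(m,cv2.RETR_EXTERNAL,cv2.CHAIN_APPROX_NONE)[0]
    return sorted([k.reshape(-1,2) for k in cs if cv2.contourArea(k)>amin],key=lambda k:-cv2.contourArea(k))
def rect(c,cont,z):
    return cv2.minAreaRect(plane(c,cont,z).astype(np.float32))
E
python3 - <<'E'
from h import *
t=load("pics/top0.npz")
for n,a,z in(("blue",(105,130,120,50),20),("pink",(165,179,50,90),15),("red",(172,6,150,50),105),("yel",(20,32,120,80),105),("grn",(60,90,100,30),105)):
    for b in blobs(mask(t,*a))[:3]: print(n,cv2.boundingRect(b),np.round(rect(t,b,z)[0],1),np.round(rect(t,b,z)[1],1),round(rect(t,b,z)[2],1))
I=t["frame"][:,:,::-1]
cv2.imwrite("pics/tz.png",cv2.resize(I[130:320,65:315],None,fx=3.1,fy=3.1,interpolation=cv2.INTER_CUBIC))
E
```

```text
blue (192, 141, 108, 94) [589.8  61.3] [188.1 211.3] 3.0
blue (109, 330, 56, 62) [255.3 248.3] [105.4  94.9] 0.0
pink (393, 195, 93, 130) [ 456.9 -323.7] [240.2 134.5] 11.3
red (195, 191, 34, 35) [527.5 114.6] [62.5 48.3] 47.6
red (408, 120, 47, 12) [ 696.4 -285.6] [21.8 88.5] 2.1
yel (362, 310, 48, 49) [ 321.5 -190.3] [80.  78.2] 89.3
yel (230, 189, 31, 37) [531.6  56.3] [65.3 50.4] 28.7
grn (264, 189, 29, 35) [535.5  -3.7] [61.5 49.5] 1.1
```

View pics/tz.png

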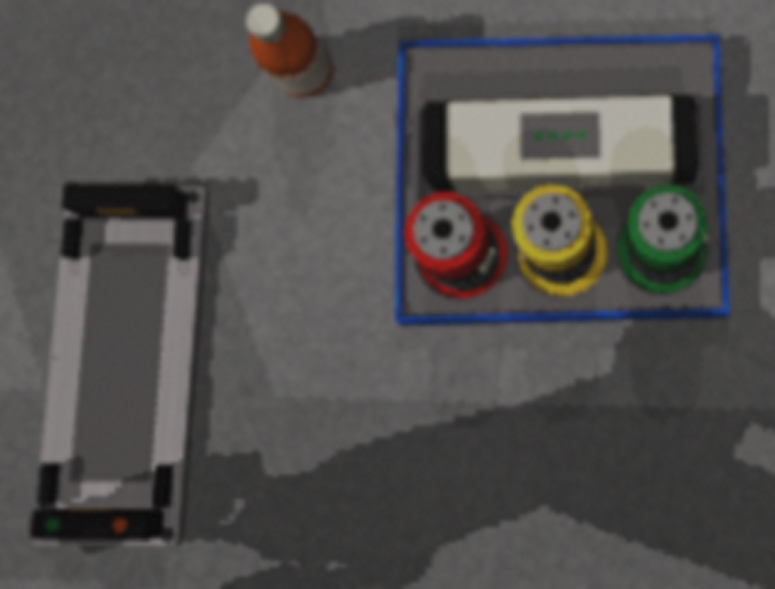

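```bash
python3 - <<'E'
from h import *
t=load("pics/top0.npz")
P=lambda pts,z: plane(t,np.array(pts)/3.1+[65-.35,130-.35],z)
f=P([(443,229),(551,221),(667,220)],105); print("drives",f.round(1)); d=f[0]-f[2]; print(np.degrees(np.arctan2(d[1],d[0])),np.linalg.norm(d))
b=P([(422,101),(695,95),(422,184),(698,178)],48); print("bat",b.round(1),b.mean(0)); d=b[0]-b[1]; print(np.degrees(np.arctan2(d[1],d[0])))
g=P([(72,238),(182,238),(48,485),(162,487)],23); print("guides",g.round(1),g.mean(0))
d=g[:2].mean(0)-g[2:].mean(0); print(np.degrees(np.arctan2(d[1],d[0])))
p=P([(205,185),(180,542)],5); print("plate right",p.round(1)); d=p[0]-p[1];print(np.degrees(np.arctan2(d[1],d[0])),np.linalg.norm(d))
e=P([(65,185),(188,183),(33,512),(162,512)],38); print("blocks",e.round(1))
bl=blobs(mask(t,165,179,50,90))[0]
print("pad",cv2.boxPoints(rect(t,bl,15)).round(1))
bl=blobs(mask(t,105,130,120,50))[0]
print("tray",cv2.boxPoints(rect(t,bl,20)).round(1))
s=load("pics/scene0.npz")
for n,a in(("red",(172,6,150,50)),("yel",(20,32,120,80)),("grn",(60,90,100,30))):
    print(n,[cv2.boundingRect(b) for b in blobs(mask(s,*a),30)[:3]])
print(proj(s,np.c_[f,[105]*3]).round(1))
E
```

```text
drives [[536.1 121. ]
 [542.5  59.8]
 [545.   -6.6]]
94.00382838089169 127.93389539451462
bat [[628.4 148.3]
 [637.7 -23.2]
 [575.  145. ]
 [583.9 -26.1]] [606.2317154   60.98594015]
93.08545038585044
guides [[539.2 368.4]
 [541.2 298.9]
 [385.9 365.6]
 [386.6 296.1]] [463.20163711 332.24894633]
1.0419761981013331
plate right [[579.9 294.1]
 [353.3 288.3]]
1.4632152608860922 226.72521000464337
blocks [[570.1 369.8]
 [573.6 293.1]
 [370.1 365.9]
 [372.3 289.2]]
pad [[ 326.  -281.2]
 [ 352.3 -413.2]
 [ 587.9 -366.3]
 [ 561.6 -234.3]]
tray [[490.3 161.8]
 [501.5 -49.1]
 [689.3 -39.2]
 [678.1 171.8]]
red [(319, 197, 24, 24), (108, 169, 29, 24)]
yel [(0, 228, 137, 192), (270, 124, 33, 22), (292, 183, 24, 25)]
grn [(268, 171, 22, 21)]
[[329.9 196.3]
 [302.8 183.7]
 [277.4 170.1]]
```

>>> apply_moves --grip '[-1, -1, -1, -1, -1, -1, -1, -1]' --pt "0.8 -1.4 0.2" --pt "1.6 -2.8 0.4" --pt "2.4 -4.2 0.6" --pt "3.2 -5.6 0.8" --pt "4 -7 1" --pt "4.8 -8.4 1.2" --pt "5.4 -9.4 1.2" --pt "5.8 -10.3 1.2" --yaw '[-0.8, -1.6, -2.4, -3.2, -4, -4.8, -5.6, -6.3]' --newtons 50

```text
time: 0.77
tool_pos: [395.7, 313.4, 261.4]
ee_rot: [1.458, 2.782, 0.0]
contact_force: [0.4, 0.2, 0.3]
finger_gap: 85.7
finger_force: 0.0
```

>>> apply_moves --grip '[-1, -1, -1, -1, -1, -1, -1, -1]' --pt "0.8 -1.4 0" --pt "1.6 -2.8 0" --pt "2.4 -4.2 0" --pt "3.2 -5.6 0" --pt "4 -7 0" --pt "4.8 -8.4 0" --pt "5.4 -9.6 0" --pt "5.8 -10.3 0" --yaw '[-0.8, -1.6, -2.4, -3.2, -4, -4.8, -5.6, -6.3]'

```text
time: 1.43
tool_pos: [540.4, 54.6, 260.8]
ee_rot: [2.16, 2.281, -0.002]
contact_force: [0.2, 0.2, -0.4]
finger_gap: 85.2
finger_force: 0.0
```

```bash
python3 - <<'E'
from rig import sense, capture
from h import *
s=sense(); print(s["time"],s["tool_pos"],s["ee_rot"],s["q"])
c=capture("wrist"); np.savez("pics/w1.npz",**c); cv2.imwrite("pics/w1.png",c["frame"][:,:,::-1]); print(c["world_from_camera"].round(2).tolist(),c["fovy"])
E
```

```text
1.4333 [540.43162273  54.58616541 260.77434429] [ 2.15988935e+00  2.28052021e+00 -1.87446237e-03] [-2.78413703e-02  1.89505496e-02  1.77546019e+00 -1.31532494e-03
  1.34753893e+00 -8.18697704e-02]
[[1.0, 0.05, 0.02, 535.55], [0.05, -0.95, -0.3, 130.42], [-0.0, 0.3, -0.95, 403.22], [0.0, 0.0, 0.0, 1.0]] 68.5261442772718
```

View pics/w1.png

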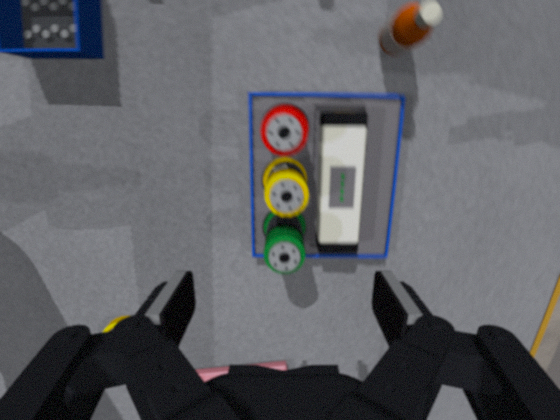

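```bash
python3 - <<'E'
from h import *
t=load("pics/w1.npz")
print("camera tilt ok; drives",plane(t,[(284,131),(287,197),(285,259)],105).round(1))
b=plane(t,[(321,112),(367,112),(357,251),(318,248)],48); print("bat",b.round(1),b.mean(0).round(1))
for b in blobs(mask(t,105,130,120,50))[:2]: r=rect(t,b,20); print("tray",r, cv2.boxPoints(r).round(1))
# flange centroids by low-sat bright inside colour hull
for n,a in(("red",(172,6,150,50)),("yel",(20,32,120,80)),("grn",(60,90,100,30))):
    for b in blobs(mask(t,*a),100): 
        if 240<b[:,0].mean()<320:
            hull=np.zeros((420,560),np.uint8); cv2.fillPoly(hull,[cv2.convexHull(b)],1)
            m=hsv(t); f=cv2.morphologyEx((hull&(m[...,1]<60)&(m[...,2]>90)).astype(np.uint8),cv2.MORPH_CLOSE,np.ones((7,7)))
            fb=blobs(f,100)[0]; (x,y),r=cv2.minEnclosingCircle(fb); print(n,(x,y),r,plane(t,[(x,y)],105).round(1))
E
```

```text
camera tilt ok; drives [[536.8 120.5]
 [543.3  57. ]
 [545.1 -10.6]]
bat [[576.6 141.3]
 [627.5 144.5]
 [636.8 -21.9]
 [587.3 -20.3]] [607.1  60.9]
tray ((255.23101806640625, 224.74185180664062), (64.44766998291016, 133.38160705566406), 87.82530212402344) [[187.4 195.1]
 [320.7 190. ]
 [323.1 254.4]
 [189.8 259.5]]
tray ((590.5681762695312, 59.471893310546875), (186.38455200195312, 212.49667358398438), 2.7498645782470703) [[492.4 161.1]
 [502.6 -51.1]
 [688.8 -42.2]
 [678.6 170.1]]
red (283.75, 132.25) 17.5535888671875 [[536.7 119.3]]
yel (286.1759948730469, 195.75218200683594) 16.09758949279785 [[542.4  58.3]]
grn (278.78570556640625, 251.7857208251953) 22.324474334716797 [[538.1  -2.6]]
```

>>> apply_moves --grip '[-1, -1, -1, -1, -1, -1, -1, -1]' --pt "0.1 -1 0" --pt "0.2 -2 0" --pt "0.2 -2.6 -0.5" --pt "0.2 -2.6 -1.5" --pt "0.2 -2.6 -2.5" --pt "0.2 -2.6 -3.5" --pt "0.2 -2.6 -4.2" --pt "0.2 -2.6 -4.5" --yaw '[0, 0, 0, 0, 0, 0, 0, 0]'

```text
time: 2.15
tool_pos: [541.5, -6.3, 144.9]
ee_rot: [-2.149, -2.284, 0.006]
contact_force: [-0.8, 0.5, -0.7]
finger_gap: 85.5
finger_force: 0.0
```

>>> apply_moves --grip '[-1, -1, -1, -1, -1, -1, -1, -1]' --pt "0 0 -0.6" --pt "0 0 -1.2" --pt "0 0 -1.8" --pt "0 0 -2.4" --pt "0 0 -3" --pt "0 0 -3.4" --pt "0 0 -3.5" --pt "0 0 -3.5" --yaw '[0, 0, 0, 0, 0, 0, 0, 0]'

```text
time: 2.82
tool_pos: [544.0, -6.7, 60.7]
ee_rot: [-2.152, -2.287, 0.001]
contact_force: [0.1, -0.3, -0.3]
finger_gap: 85.4
finger_force: 0.0
```

>>> apply_moves --grip '[-0.6, -0.4, -0.2, 0, 0.2, 0.4, 1, 1]' --pt "0 0 0" --pt "0 0 0" --pt "0 0 0" --pt "0 0 0" --pt "0 0 0" --pt "0 0 0" --pt "0 0 0" --pt "0 0 0" --yaw '[0, 0, 0, 0, 0, 0, 0, 0]'

```text
time: 3.48
tool_pos: [545.1, -7.1, 62.5]
ee_rot: [2.153, 2.287, 0.001]
contact_force: [-2.5, -0.6, 5.1]
finger_gap: 45.2
finger_force: 50.8
```

>>> apply_moves --grip '[1, 1, 1, 1, 1, 1, 1, 1]' --pt "0 0 0.2" --pt "0 0 0.5" --pt "0 0 0.9" --pt "0 0 1.4" --pt "0 0 2" --pt "0 0 2.5" --pt "0 0 3" --pt "0 -0.3 3.2" --yaw '[0, 0, 0, 0, 0, 0, 0, 0]'

```text
time: 4.15
tool_pos: [546.1, -13.8, 144.3]
ee_rot: [2.15, 2.287, 0.005]
contact_force: [0.2, -0.0, -4.2]
finger_gap: 45.2
finger_force: 51.8
```

>>> apply_moves --grip '[1, 1, 1, 1, 1, 1, 1, 1]' --pt "0 -0.6 0" --pt "0 -1.4 0" --pt "0 -2.3 0" --pt "-0.1 -3.3 0" --pt "-0.1 -4.3 0" --pt "-0.1 -5.3 0" --pt "-0.1 -6.3 0" --pt "-0.1 -7.3 0" --yaw '[0, 0, 0, 0, 0, 0, 0, 0]'

```text
time: 4.82
tool_pos: [541.5, -198.7, 141.3]
ee_rot: [-2.153, -2.287, 0.001]
contact_force: [0.2, 1.0, -4.6]
finger_gap: 44.7
finger_force: 51.8
```

>>> apply_moves --grip '[1, 1, 1, 1, 1, 1, 1, 1]' --pt "0 -1 0" --pt "-0.1 -2 0" --pt "-0.1 -2.9 0" --pt "-0.1 -3.6 0" --pt "-0.1 -4.1 0" --pt "-0.1 -4.4 0" --pt "-0.1 -4.4 0" --pt "-0.1 -4.4 0" --yaw '[0, 0, 0, 0, 0, 0, 0, 0]'

```text
time: 5.48
tool_pos: [539.5, -306.4, 141.1]
ee_rot: [-2.153, -2.286, -0.001]
contact_force: [-1.3, -0.6, -3.9]
finger_gap: 45.4
finger_force: 51.8
```

>>> apply_moves --grip '[1, 1, 1, 1, 1, 1, 1, 1]' --pt "0 0 -0.4" --pt "0 0 -0.9" --pt "0 0 -1.4" --pt "0 0 -1.9" --pt "0 0 -2.3" --pt "0 0 -2.5" --pt "0 0 -2.6" --pt "0 0 -2.6" --yaw '[0, 0, 0, 0, 0, 0, 0, 0]'

```text
time: 6.15
tool_pos: [539.1, -306.6, 75.1]
ee_rot: [-2.152, -2.286, 0.0]
contact_force: [-0.7, 0.4, -4.4]
finger_gap: 44.3
finger_force: 51.9
```

```bash
python3 - <<'E'
from rig import sense, capture
from h import *
s=sense(); print(s["time"],s["tool_pos"],s["contact_force"],s["finger_gap"])
c=capture("wrist"); np.savez("pics/w2.npz",**c); cv2.imwrite("pics/w2.png",c["frame"][:,:,::-1])
E
```

```text
6.15 [ 539.073085   -306.55642634   75.10545176] [-0.67986597  0.4184316  -4.430996  ] 44.32279059242559
```

View pics/w2.png

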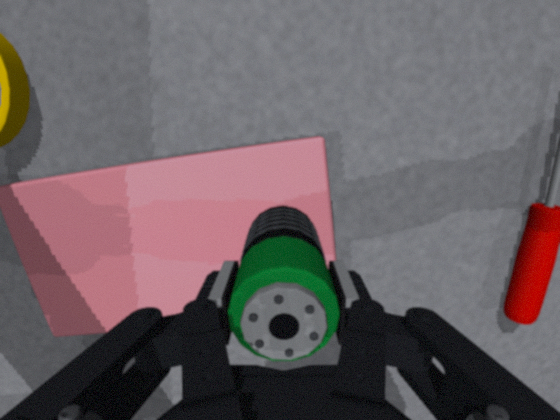

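>>> apply_moves --grip '[1, 1, 1, 1, 1, 1, 1, 1]' --pt "0 0 -0.06" --pt "0 0 -0.12" --pt "0 0 -0.18" --pt "0 0 -0.24" --pt "0 0 -0.3" --pt "0 0 -0.34" --pt "0 0 -0.34" --pt "0 0 -0.34" --yaw '[0, 0, 0, 0, 0, 0, 0, 0]'

```text
time: 6.87
tool_pos: [539.6, -307.0, 67.8]
ee_rot: [2.153, 2.288, 0.0]
contact_force: [0.2, -0.3, -4.5]
finger_gap: 45.1
finger_force: 52.0
```

>>> apply_moves --grip '[1, 1, 1, 1, 1, 1, 1, 1]' --pt "0 0 -0.02" --pt "0 0 -0.04" --pt "0 0 -0.06" --pt "0 0 -0.06" --pt "0 0 -0.06" --pt "0 0 -0.06" --pt "0 0 -0.06" --pt "0 0 -0.06" --yaw '[0, 0, 0, 0, 0, 0, 0, 0]'

```text
time: 7.53
tool_pos: [539.7, -307.2, 67.6]
ee_rot: [2.153, 2.287, -0.0]
contact_force: [-5.2, 1.4, 4.9]
finger_gap: 45.0
finger_force: 52.6
```

>>> apply_moves --grip '[-0.15, -0.25, -0.4, -0.6, -0.8, -0.8, -0.8, -0.8]' --pt "0 0 0" --pt "0 0 0" --pt "0 0 0" --pt "0 0 0" --pt "0 0 0" --pt "0 0 0.3" --pt "0 0 0.8" --pt "0 0 1.4" --yaw '[0, 0, 0, 0, 0, 0, 0, 0]'

```text
time: 8.2
tool_pos: [539.1, -306.6, 101.5]
ee_rot: [-2.152, -2.286, 0.0]
contact_force: [0.1, -0.8, -0.5]
finger_gap: 77.0
finger_force: 0.0
```

>>> apply_moves --grip '[-1, -1, -1, -1, -1, -1, -1, -1]' --pt "0 0 0.8" --pt "0 0 1.6" --pt "0 0.5 2.2" --pt "0 1.5 2.6" --pt "0 2.6 2.6" --pt "0 3.8 2.6" --pt "0 5.1 2.6" --pt "0 6.4 2.6" --yaw '[0, 0, 0, 0, 0, 0, 0, 0]'

```text
time: 8.87
tool_pos: [540.0, -146.1, 168.2]
ee_rot: [2.153, 2.285, 0.002]
contact_force: [1.0, 0.6, 0.1]
finger_gap: 85.4
finger_force: 0.0
```

>>> apply_moves --grip '[-1, -1, -1, -1, -1, -1, -1, -1]' --pt "0 1.3 0" --pt "0 2.6 0" --pt "0 3.9 0" --pt "0.1 5.2 0" --pt "0.1 6.5 0" --pt "0.1 7.5 0" --pt "0.1 8.2 0" --pt "0.1 8.2 0" --yaw '[0, 0, 0, 0, 0, 0, 0, 0]'

```text
time: 9.53
tool_pos: [542.4, 61.3, 167.9]
ee_rot: [2.149, 2.291, 0.004]
contact_force: [0.7, 0.2, 0.3]
finger_gap: 85.7
finger_force: 0.0
```

>>> apply_moves --grip '[-1, -1, -1, -1, -1, -1, -1, -1]' --pt "0 0 -0.6" --pt "0 0 -1.3" --pt "0 0 -2" --pt "0 0 -2.7" --pt "0 0 -3.3" --pt "0 0 -3.8" --pt "0 0 -4.1" --pt "0 0 -4.2" --yaw '[0, 0, 0, 0, 0, 0, 0, 0]'

```text
time: 10.2
tool_pos: [541.4, 57.5, 60.3]
ee_rot: [-2.153, -2.286, 0.002]
contact_force: [-0.1, 0.4, 0.0]
finger_gap: 85.4
finger_force: 0.0
```

>>> apply_moves --grip '[-0.6, -0.4, -0.2, 0, 0.2, 0.4, 1, 1]' --pt "0 0 0" --pt "0 0 0" --pt "0 0 0" --pt "0 0 0" --pt "0 0 0" --pt "0 0 0" --pt "0 0 0" --pt "0 0 0" --yaw '[0, 0, 0, 0, 0, 0, 0, 0]'

```text
time: 10.87
tool_pos: [543.0, 58.0, 62.6]
ee_rot: [2.152, 2.287, 0.002]
contact_force: [-1.0, -0.7, 5.9]
finger_gap: 45.0
finger_force: 51.1
```

>>> apply_moves --grip '[1, 1, 1, 1, 1, 1, 1, 1]' --pt "0 0 0.2" --pt "0 0 0.5" --pt "0 0 0.9" --pt "0 0 1.4" --pt "0 0 2" --pt "0 0 2.5" --pt "0 0 3" --pt "0 -0.3 3.2" --yaw '[0, 0, 0, 0, 0, 0, 0, 0]'

```text
time: 11.53
tool_pos: [543.6, 51.3, 144.4]
ee_rot: [2.15, 2.287, 0.006]
contact_force: [0.6, 0.2, -3.4]
finger_gap: 45.0
finger_force: 51.5
```

>>> apply_moves --grip '[1, 1, 1, 1, 1, 1, 1, 1]' --pt "-0.2 -0.6 0" --pt "-0.5 -1.4 0" --pt "-0.9 -2.3 0" --pt "-1.4 -3.3 0" --pt "-1.9 -4.3 0" --pt "-2.4 -5.3 0" --pt "-2.9 -6.3 0" --pt "-3.3 -7.3 0" --yaw '[0, 0, 0, 0, 0, 0, 0, 0]'

```text
time: 12.2
tool_pos: [458.1, -133.3, 141.3]
ee_rot: [-2.153, -2.287, 0.001]
contact_force: [-0.6, 0.3, -2.8]
finger_gap: 45.0
finger_force: 51.6
```

>>> apply_moves --grip '[1, 1, 1, 1, 1, 1, 1, 1]' --pt "-0.1 -1.1 0" --pt "-0.1 -2.3 0" --pt "-0.1 -3.5 0" --pt "-0.1 -4.7 0" --pt "-0.1 -5.8 0" --pt "-0.1 -6.8 0" --pt "-0.1 -7.5 0" --pt "-0.1 -7.7 0" --yaw '[0, 0, 0, 0, 0, 0, 0, 0]'

```text
time: 12.87
tool_pos: [456.8, -327.8, 141.8]
ee_rot: [2.155, 2.283, -0.002]
contact_force: [-0.3, 0.2, -3.8]
finger_gap: 44.9
finger_force: 51.7
```

>>> apply_moves --grip '[1, 1, 1, 1, 1, 1, 1, 1]' --pt "0 0 -0.4" --pt "0 0 -0.9" --pt "0 0 -1.4" --pt "0 0 -1.9" --pt "0 0 -2.3" --pt "0 0 -2.6" --pt "0 0 -2.7" --pt "0 0 -2.7" --yaw '[0, 0, 0, 0, 0, 0, 0, 0]'

```text
time: 13.53
tool_pos: [456.5, -323.5, 72.4]
ee_rot: [-2.151, -2.286, 0.0]
contact_force: [0.1, -0.2, -3.2]
finger_gap: 44.8
finger_force: 51.7
```

>>> apply_moves --grip '[1, 1, 1, 1, 1, 1, 1, 1]' --pt "0 0 -0.04" --pt "0 0 -0.08" --pt "0 0 -0.12" --pt "0 0 -0.16" --pt "0 0 -0.2" --pt "0 0 -0.24" --pt "0 0 -0.28" --pt "0 0 -0.28" --yaw '[0, 0, 0, 0, 0, 0, 0, 0]'

```text
time: 14.2
tool_pos: [457.2, -324.8, 67.7]
ee_rot: [2.153, 2.288, -0.0]
contact_force: [-2.7, 1.4, 2.9]
finger_gap: 45.0
finger_force: 52.1
```

>>> apply_moves --grip '[-0.15, -0.25, -0.4, -0.6, -0.8, -0.8, -0.8, -0.8]' --pt "0 0 0" --pt "0 0 0" --pt "0 0 0" --pt "0 0 0" --pt "0 0 0" --pt "0 0 0.3" --pt "0 0 0.8" --pt "0 0 1.4" --yaw '[0, 0, 0, 0, 0, 0, 0, 0]'

```text
time: 14.87
tool_pos: [456.6, -324.0, 102.1]
ee_rot: [-2.152, -2.286, 0.0]
contact_force: [0.1, -0.5, 0.9]
finger_gap: 77.0
finger_force: 0.0
```

>>> apply_moves --grip '[-1, -1, -1, -1, -1, -1, -1, -1]' --pt "0 0 0.8" --pt "0 0 1.6" --pt "0 0.5 2.2" --pt "0 1.5 2.6" --pt "0 2.7 2.6" --pt "0.4 4 2.6" --pt "0.8 5.4 2.6" --pt "1.2 6.8 2.6" --yaw '[0, 0, 0, 0, 0, 0, 0, 0]'

```text
time: 15.53
tool_pos: [487.7, -153.5, 168.7]
ee_rot: [2.153, 2.284, 0.002]
contact_force: [0.0, 0.5, 0.2]
finger_gap: 85.4
finger_force: 0.0
```

>>> apply_moves --grip '[-1, -1, -1, -1, -1, -1, -1, -1]' --pt "0.3 1.4 0" --pt "0.6 2.8 0" --pt "0.9 4.2 0" --pt "1.2 5.6 0" --pt "1.5 7 0" --pt "1.8 8.4 0" --pt "2 9.6 0" --pt "2.04 10.6 0" --yaw '[0, 0, 0, 0, 0, 0, 0, 0]'

```text
time: 16.2
tool_pos: [539.3, 113.0, 168.7]
ee_rot: [2.151, 2.288, 0.004]
contact_force: [0.1, -0.4, 0.1]
finger_gap: 85.3
finger_force: 0.0
```

>>> apply_moves --grip '[-1, -1, -1, -1, -1, -1, -1, -1]' --pt "0 0.4 0" --pt "0 0.4 -0.6" --pt "0 0.4 -1.4" --pt "0 0.4 -2.2" --pt "0 0.4 -3" --pt "0 0.4 -3.7" --pt "0 0.4 -4.1" --pt "0 0.4 -4.2" --yaw '[0, 0, 0, 0, 0, 0, 0, 0]'

```text
time: 16.87
tool_pos: [536.6, 119.9, 60.3]
ee_rot: [-2.152, -2.286, 0.004]
contact_force: [-0.5, 1.3, -0.8]
finger_gap: 85.3
finger_force: 0.0
```

>>> apply_moves --grip '[-0.6, -0.4, -0.2, 0, 0.2, 0.4, 1, 1]' --pt "0 0 0" --pt "0 0 0" --pt "0 0 0" --pt "0 0 0" --pt "0 0 0" --pt "0 0 0" --pt "0 0 0" --pt "0 0 0" --yaw '[0, 0, 0, 0, 0, 0, 0, 0]'

```text
time: 17.53
tool_pos: [538.4, 120.5, 63.4]
ee_rot: [2.153, 2.288, 0.0]
contact_force: [-3.4, -0.4, 6.4]
finger_gap: 45.1
finger_force: 50.4
```

>>> apply_moves --grip '[1, 1, 1, 1, 1, 1, 1, 1]' --pt "0 0 0.2" --pt "0 0 0.5" --pt "0 0 0.9" --pt "0 0 1.4" --pt "0 0 2" --pt "0 0 2.5" --pt "0 0 3" --pt "-0.3 0 3.2" --yaw '[0, 0, 0, 0, 0, 0, 0, 0]'

```text
time: 18.2
tool_pos: [533.6, 120.7, 145.4]
ee_rot: [2.15, 2.284, 0.008]
contact_force: [1.2, -0.1, -5.0]
finger_gap: 45.2
finger_force: 51.8
```

>>> apply_moves --grip '[1, 1, 1, 1, 1, 1, 1, 1]' --pt "-0.5 -0.6 0" --pt "-1.1 -1.4 0" --pt "-1.8 -2.3 0" --pt "-2.6 -3.3 0" --pt "-3.4 -4.3 0" --pt "-4.2 -5.3 0" --pt "-5 -6.3 0" --pt "-5.6 -7.4 0" --yaw '[0, 0, 0, 0, 0, 0, 0, 0]'

```text
time: 18.87
tool_pos: [387.8, -64.5, 141.3]
ee_rot: [-2.151, -2.287, 0.001]
contact_force: [0.3, -1.7, -5.7]
finger_gap: 45.2
finger_force: 51.9
```

>>> apply_moves --grip '[1, 1, 1, 1, 1, 1, 1, 1]' --pt "-0.3 -1.2 0" --pt "-0.6 -2.5 0" --pt "-0.66 -3.8 0" --pt "-0.66 -5.1 0" --pt "-0.66 -6.4 0" --pt "-0.66 -7.7 0" --pt "-0.66 -8.9 0" --pt "-0.66 -9.9 0" --yaw '[0, 0, 0, 0, 0, 0, 0, 0]'

```text
time: 19.53
tool_pos: [373.4, -313.9, 142.1]
ee_rot: [2.154, 2.286, -0.001]
contact_force: [0.6, -0.1, -4.3]
finger_gap: 45.3
finger_force: 52.1
```

>>> apply_moves --grip '[1, 1, 1, 1, 1, 1, 1, 1]' --pt "0 -0.7 0" --pt "0 -1.1 -0.3" --pt "0 -1.16 -0.8" --pt "0 -1.16 -1.4" --pt "0 -1.16 -1.9" --pt "0 -1.16 -2.4" --pt "0 -1.16 -2.7" --pt "0 -1.16 -2.7" --yaw '[0, 0, 0, 0, 0, 0, 0, 0]'

```text
time: 20.2
tool_pos: [372.4, -338.4, 71.8]
ee_rot: [-2.149, -2.284, -0.001]
contact_force: [-0.9, -0.3, -5.7]
finger_gap: 45.1
finger_force: 52.2
```

>>> apply_moves --grip '[1, 1, 1, 1, 1, 1, 1, 1]' --pt "0 0 -0.04" --pt "0 0 -0.08" --pt "0 0 -0.12" --pt "0 0 -0.16" --pt "0 0 -0.2" --pt "0 0 -0.24" --pt "0 0 -0.28" --pt "0 0 -0.28" --yaw '[0, 0, 0, 0, 0, 0, 0, 0]'

```text
time: 20.87
tool_pos: [374.3, -341.5, 68.4]
ee_rot: [2.153, 2.287, -0.001]
contact_force: [-2.5, 0.8, 3.0]
finger_gap: 45.0
finger_force: 52.8
```

>>> apply_moves --grip '[-0.15, -0.25, -0.4, -0.6, -0.8, -0.8, -0.8, -0.8]' --pt "0 0 0" --pt "0 0 0" --pt "0 0 0" --pt "0 0 0" --pt "0 0 0" --pt "0 0 0.3" --pt "0 0 0.8" --pt "0 0 1.4" --yaw '[0, 0, 0, 0, 0, 0, 0, 0]'

```text
time: 21.53
tool_pos: [373.5, -340.3, 102.1]
ee_rot: [-2.152, -2.286, -0.001]
contact_force: [-0.3, -0.6, -0.6]
finger_gap: 76.8
finger_force: 0.0
```

>>> apply_moves --grip '[-1, -1, -1, -1, -1, -1, -1, -1]' --pt "0 0 0.8" --pt "0 0 1.6" --pt "0.1 0.5 2.2" --pt "0.4 1.5 2.8" --pt "1 2.5 3.4" --pt "1.7 3.6 4" --pt "2.4 4.7 4.6" --pt "3.1 5.8 5.2" --yaw '[0, 0, 0, 0, 0, 0, 0, 0]'

```text
time: 22.2
tool_pos: [452.1, -194.7, 233.8]
ee_rot: [2.153, 2.286, 0.001]
contact_force: [0.5, -0.1, 0.3]
finger_gap: 85.4
finger_force: 0.0
```

>>> apply_moves --grip '[-1, -1, -1, -1, -1, -1, -1, -1]' --pt "0.8 1.2 0.4" --pt "1.6 2.4 0.4" --pt "2.4 3.6 0.4" --pt "3.2 4.8 0.4" --pt "4 6 0.4" --pt "4.8 7.2 0.4" --pt "5.5 8.4 0.4" --pt "5.9 9.3 0.4" --yaw '[0, 0, 0, 0, 0, 0, 0, 0]'

```text
time: 22.87
tool_pos: [600.5, 39.2, 243.0]
ee_rot: [2.151, 2.289, 0.003]
contact_force: [0.1, -0.5, -0.6]
finger_gap: 85.4
finger_force: 0.0
```

>>> apply_moves --grip '[-1, -1, -1, -1, -1, -1, -1, -1]' --pt "0.3 0.6 0" --pt "0.3 1 0" --pt "0.3 1 0" --pt "0.3 1 0" --pt "0.3 1 0" --pt "0.3 1 0" --pt "0.3 1 0" --pt "0.3 1 0" --yaw '[0, 0, 0, 0, 0, 0, 0, 0]'

```text
time: 23.53
tool_pos: [606.4, 60.6, 242.4]
ee_rot: [2.155, 2.286, 0.0]
contact_force: [-0.6, -0.4, 0.4]
finger_gap: 85.5
finger_force: 0.0
```

```bash
python3 - <<'E'
from rig import sense, capture
from h import *
s=sense(); print(s["time"],s["tool_pos"],s["q"])
for n in("wrist","scene"):
    c=capture(n); np.savez(f"pics/{n}3.npz",**c); cv2.imwrite(f"pics/{n}3.png",c["frame"][:,:,::-1])
t=load("pics/wrist3.npz")
for n,a,z in(("blue",(105,130,120,50),20),("red",(172,6,150,50),10),("yel",(20,32,120,80),10),("grn",(60,90,100,30),10)):
    for b in blobs(mask(t,*a),100)[:3]: print(n,cv2.boundingRect(b),[np.round(v,1) for v in rect(t,b,z)])
E
```

```text
23.5333 [606.43223861  60.58964352 242.44412683] [-1.54661900e-02  1.75329341e-01  1.64074812e+00 -1.31292988e-04
  1.32536649e+00 -7.45734775e-02]
blue (187, 92, 166, 173) [array([589.4,  61.3]), array([186. , 211.2]), np.float64(3.0)]
blue (0, 0, 43, 61) [array([297.5, 224. ]), array([65.4, 55.1]), np.float64(87.2)]
red (204, 104, 49, 50) [array([536.7, 122.7]), array([56.2, 56.6]), np.float64(66.3)]
yel (207, 160, 47, 46) [array([539.8,  58.3]), array([57.3, 56.7]), np.float64(1.8)]
yel (512, 190, 48, 147) [array([975.7, -38.5]), array([230.6,  12.2]), np.float64(89.9)]
yel (68, 322, 35, 12) [array([ 321.2, -172.1]), array([17. , 52.8]), np.float64(75.5)]
grn (211, 212, 44, 40) [array([543.6,  -6.1]), array([56.5, 53.9]), np.float64(3.4)]
```

View pics/wrist3.png

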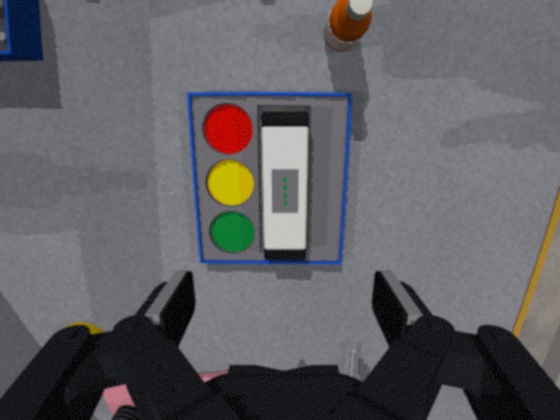

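```bash
python3 - <<'E'
from h import *
t=load("pics/wrist3.npz")
b=plane(t,[(262,111),(309,112),(307,260),(264,259)],48); print(b.round(1),b.mean(0).round(1))
m=hsv(t); w=((m[...,1]<60)&(m[...,2]>150)).astype(np.uint8); w[:, :250]=0; w[:,320:]=0
for k in blobs(w,500): print(cv2.boundingRect(k),rect(t,k,48))
E
```

```text
[[578.6 144.5]
 [627.6 146.4]
 [639.3 -22.3]
 [587.7 -24.1]] [608.3  61.1]
(262, 127, 46, 122) ((607.0371704101562, 60.64723587036133), (48.07133483886719, 138.21826171875), 3.383502960205078)
```

View pics/scene3.png

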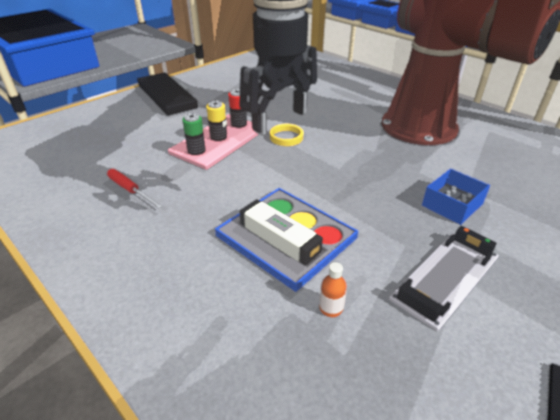

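>>> apply_moves --grip '[-1, -1, -1, -1, -1, -1, -1, -1]' --pt "0 0 -0.6" --pt "0 0 -1.4" --pt "0 0 -2.3" --pt "0 0 -3.2" --pt "0 0 -4.1" --pt "0 0 -5" --pt "0 0 -5.8" --pt "0 0 -6.4" --yaw '[0, 0, 0, 0, 0, 0, 0, 0]'

```text
time: 24.3
tool_pos: [605.4, 61.3, 80.1]
ee_rot: [-2.152, -2.286, 0.003]
contact_force: [-0.4, 0.1, -0.3]
finger_gap: 85.4
finger_force: 0.0
```

>>> apply_moves --grip '[-1, -1, -1, -1, -1, -1, -1, -1]' --pt "0 0 -0.5" --pt "0 0 -1" --pt "0 0 -1.5" --pt "0 0 -2" --pt "0 0 -2.4" --pt "0 0 -2.6" --pt "0 0 -2.7" --pt "0 0 -2.7" --yaw '[0, 0, 0, 0, 0, 0, 0, 0]'

```text
time: 24.97
tool_pos: [606.3, 61.5, 14.3]
ee_rot: [-2.153, -2.287, 0.001]
contact_force: [0.2, -0.3, 0.4]
finger_gap: 85.1
finger_force: 0.0
```

>>> apply_moves --grip '[-0.6, -0.4, -0.3, -0.2, 0, 0.2, 1, 1]' --pt "0 0 0" --pt "0 0 0" --pt "0 0 0" --pt "0 0 0" --pt "0 0 0" --pt "0 0 0" --pt "0 0 0" --pt "0 0 0" --yaw '[0, 0, 0, 0, 0, 0, 0, 0]' --newtons 80

```text
time: 25.63
tool_pos: [607.8, 61.5, 16.1]
ee_rot: [2.152, 2.286, 0.003]
contact_force: [0.3, -0.7, 5.2]
finger_gap: 48.8
finger_force: 84.6
```

```bash
python3 - <<'E'
from h import *
t=load("pics/scene0.npz")
cv2.imwrite("pics/dz.png",cv2.resize(t["frame"][220:330,385:505,::-1],None,fx=5,fy=5,interpolation=cv2.INTER_CUBIC))
E
```

View pics/dz.png

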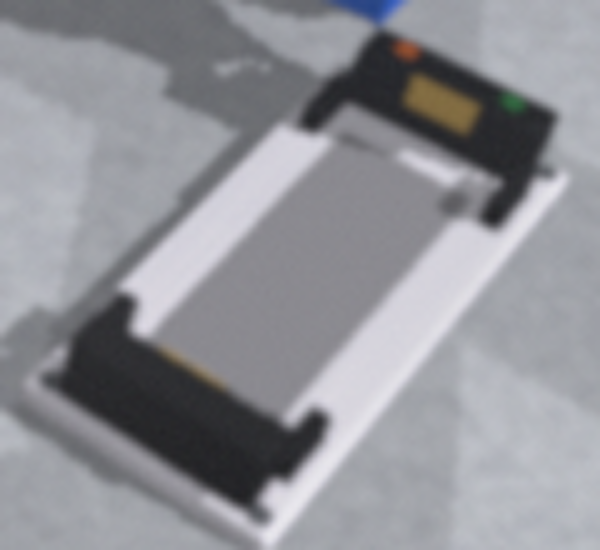

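>>> apply_moves --grip '[1, 1, 1, 1, 1, 1, 1, 1]' --pt "0 0 0.1" --pt "0 0 0.3" --pt "0 0 0.6" --pt "0 0 1" --pt "0 0 1.6" --pt "0 0 2.3" --pt "0 0 3" --pt "0 0 3.6" --yaw '[0, 0, 0, 0, 0, 0, 0, 0]'

```text
time: 26.3
tool_pos: [606.0, 61.5, 106.0]
ee_rot: [-2.153, -2.287, 0.001]
contact_force: [0.4, -0.4, -4.9]
finger_gap: 48.6
finger_force: 83.8
```

```bash
python3 - <<'E'
from h import *
s=load("pics/scene0.npz"); t=load("pics/top0.npz")
for z in (8,10):
    p=plane(s,np.array([(30,385),(268,540),(568,178)])/5+[385-.4,220-.4],z); print(z,p.round(1),(p[0]+p[2])/2,np.linalg.norm(p[0]-p[1]),np.linalg.norm(p[2]-p[1]))
    d=p[1]-p[2]; print(np.degrees(np.arctan2(d[1],d[0])))
    # top view: right edge corners & left-bottom corner
    q=plane(t,np.array([(205,185),(180,542),(30,541),(62,215),(42,455)])/3.1+[65-.35,130-.35],z); print(q.round(1))
# grey central pad in top view
# white strips top-view: rows centre, at z 8
m=hsv(t); w=((m[...,1]<45)&(m[...,2]>110)).astype(np.uint8); w[:,:75]=0; w[:,135:]=0; w[:180]=0; w[310:]=0
for k in blobs(w,100): print(cv2.boundingRect(k),[np.round(v,1) for v in rect(t,k,8)])
m=hsv(s); w=((m[...,1]<25)&(m[...,2]>200)).astype(np.uint8); w[:,:385]=0; w[:,505:]=0;w[:225]=0;w[330:]=0
for k in blobs(w,60): print(cv2.boundingRect(k),[np.round(v,1) for v in rect(s,k,8)])
E
```

```text
8 [[573.5 295.3]
 [572.  381.8]
 [348.7 378.5]] [461.08618753 336.89128117] 86.53138785330853 223.3209249749237
0.8480701615096591
[[579.3 293. ]
 [353.4 287.2]
 [351.5 379.6]
 [556.7 383.4]
 [403.8 378.2]]
10 [[575.1 296. ]
 [573.6 382.2]
 [351.1 378.9]] [463.10115119 337.44044171] 86.22456315236644 222.5290692365678
0.8480701615096556
[[578.8 292.3]
 [353.6 286.5]
 [351.6 378.7]
 [556.3 382.5]
 [403.8 377.3]]
(78, 213, 16, 66) [array([464.8, 371. ]), array([127.7,  18.9]), np.float64(1.0)]
(114, 213, 15, 68) [array([464.9, 301.3]), array([131.5,  18.4]), np.float64(1.0)]
(99, 201, 21, 7) [array([547.9, 333.5]), array([12.2, 40.5]), np.float64(1.6)]
(436, 255, 62, 75) [array([462.3, 371.4]), array([224.9,  21. ]), np.float64(1.2)]
(410, 246, 40, 41) [array([461. , 300.5]), array([129.5,  17. ]), np.float64(1.2)]
```

>>> apply_moves --grip '[1, 1, 1, 1, 1, 1, 1, 1]' --pt "-0.2 0.3 0" --pt "-0.5 0.8 0" --pt "-0.8 1.4 0" --pt "-1.2 2.1 0" --pt "-1.6 2.9 0" --pt "-2 3.7 0" --pt "-2.4 4.5 0" --pt "-2.8 5.3 0" --yaw '[0.5, 1.2, 2.1, 3.1, 4.1, 5.1, 6.1, 7.1]'

```text
time: 26.97
tool_pos: [535.1, 194.7, 104.9]
ee_rot: [-1.347, -2.837, 0.001]
contact_force: [1.0, 0.6, -6.3]
finger_gap: 49.3
finger_force: 84.0
```

>>> apply_moves --grip '[1, 1, 1, 1, 1, 1, 1, 1]' --pt "-0.4 0.8 0" --pt "-0.8 1.6 0" --pt "-1.2 2.4 0" --pt "-1.6 3.2 0" --pt "-2 4 0" --pt "-2.4 4.7 0" --pt "-2.7 5.3 0" --pt "-2.9 5.7 0" --yaw '[1.2, 2.4, 3.6, 4.8, 6, 7.2, 8.4, 9.4]'

```text
time: 27.63
tool_pos: [462.2, 337.6, 104.9]
ee_rot: [-0.101, -3.138, 0.0]
contact_force: [0.3, 0.2, -5.1]
finger_gap: 49.1
finger_force: 83.9
```

>>> apply_moves --grip '[1, 1, 1, 1, 1, 1, 1, 1]' --pt "0 0 0" --pt "0 0 -0.2" --pt "0 0 -0.5" --pt "0 0 -0.8" --pt "0 0 -1" --pt "0 0 -1.2" --pt "0 0 -1.2" --pt "0 0 -1.2" --yaw '[0.7, 1, 1, 1, 1, 1, 1, 1]'

```text
time: 28.3
tool_pos: [463.6, 336.1, 74.1]
ee_rot: [0.026, -3.14, 0.001]
contact_force: [1.2, -0.4, -5.7]
finger_gap: 49.1
finger_force: 84.1
```

```bash
python3 - <<'E'
from rig import sense, capture
from h import *
s=sense(); print(s["time"],s["tool_pos"],s["ee_rot"],s["q"])
ims=[]
for n in("wrist","top","scene"):
    c=capture(n); np.savez(f"pics/{n}4.npz",**c); cv2.imwrite(f"pics/{n}4.png",c["frame"][:,:,::-1]); ims.append(c["frame"][:,:,::-1])
cv2.imwrite("pics/c4.png",np.hstack([cv2.resize(ims[1][165:325,60:210],(400,427)),cv2.resize(ims[0],(400,300)).copy() if 0 else cv2.copyMakeBorder(cv2.resize(ims[0],(400,300)),0,127,0,0,0)]))
E
```

```text
28.3 [463.64053934 336.08684691  74.06563645] [ 2.55700998e-02 -3.14005759e+00  1.16783203e-03] [ 5.04671838e-01  2.92660917e-01  1.84439152e+00  3.26549271e-05
  1.00615251e+00 -1.08242801e+00]
```

View pics/c4.png

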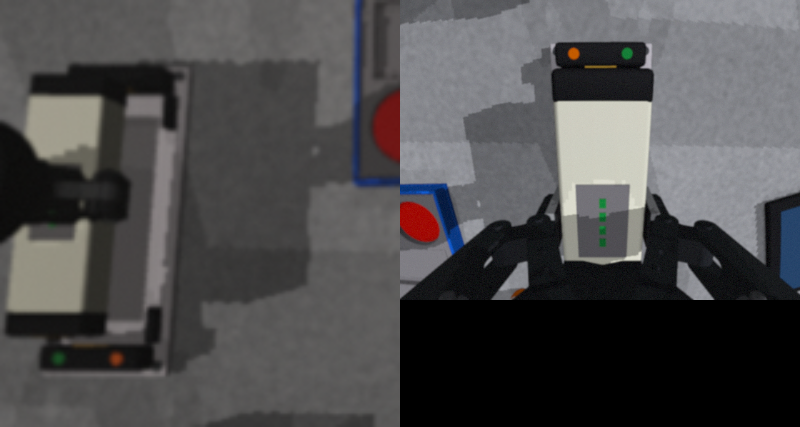

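```bash
python3 - <<'E'
from h import *
t=load("pics/wrist4.npz"); g=t["frame"].max(2).astype(int)
for r in (64,70,76,82,88,94,100,110,120,130,136,142): 
    x=np.where(g[r,190:380]<70)[0]+190; print(r,x.min() if len(x) else None,x.max() if len(x) else None,len(x))
print(g[50:150:2,280])
E
python3 - <<'E'
import sys; sys.path.insert(0,'.')
import os; os.chdir('.')
from h import *
t=load("pics/wrist4.npz")
T=t["world_from_camera"]; print(T.round(2).tolist())
for z in (38,48): print("block top corners far L/R, near L/R",z,plane(t,[(217,60),(345,60),(215,93),(347,93)],z).round(1).tolist())
print("batt end top L/R, cap inner",plane(t,[(213,98),(354,98),(213,140),(352,140)],106).round(1).tolist())
print("led",plane(t,[(241,75),(318,75)],38).round(1).tolist())
E
```

```text
64 218 343 126
70 216 344 100
76 216 343 95
82 218 342 108
88 219 342 124
94 225 335 67
100 213 353 141
110 212 354 143
120 212 353 142
130 212 353 142
136 213 352 140
142 215 216 2
[125 122 125 127  96  26  34  40  27  29  23  36  22  37  26  32  30  30
  30  26  25 110 119  27  27  28  30  29  34  23  32  22  36  29  29  29
  29  29  32  24  31  25  30  26  26  72 193 209 207 205]
[[-0.02, 0.95, 0.3, 386.83], [1.0, 0.02, 0.0, 334.51], [-0.0, 0.3, -0.95, 216.73], [0.0, 0.0, 0.0, 1.0]]
block top corners far L/R, near L/R 38 [[355.7, 298.5], [354.6, 366.9], [372.6, 296.8], [371.4, 369.1]]
block top corners far L/R, near L/R 48 [[357.4, 300.5], [356.4, 365.1], [373.4, 298.9], [372.3, 367.1]]
batt end top L/R, cap inner [[379.6, 310.4], [378.8, 358.4], [393.7, 309.8], [392.9, 358.7]]
led [[363.2, 311.3], [362.6, 352.8]]
```

>>> apply_moves --grip '[1, 1, 1, 1, 1, 1, 1, 1]' --pt "0 -0.05 -0.1" --pt "0 -0.05 -0.3" --pt "0 -0.05 -0.6" --pt "0 -0.05 -0.9" --pt "0 -0.05 -1.1" --pt "0 -0.05 -1.3" --pt "0 -0.05 -1.4" --pt "0 -0.05 -1.4" --yaw '[0, 0, 0, 0, 0, 0, 0, 0]'

```text
time: 29.12
tool_pos: [463.3, 334.8, 38.6]
ee_rot: [0.026, -3.14, 0.002]
contact_force: [-1.0, 0.0, -5.5]
finger_gap: 49.2
finger_force: 84.1
```

```bash
python3 - <<'E'
from rig import sense, capture
from h import *
s=sense(); print(s["time"],s["tool_pos"],s["contact_force"])
ims=[]
for n in("wrist","scene"):
    c=capture(n); np.savez(f"pics/{n}5.npz",**c); ims.append(c["frame"][:,:,::-1])
cv2.imwrite("pics/c5.png",np.hstack([cv2.resize(ims[1][220:340,380:510],(390,360)),cv2.resize(ims[0][30:240,150:400],(400,360))]))
E
```

```text
29.1167 [463.29831624 334.8331195   38.59569986] [-1.02391893  0.02354049 -5.47069035]
```

View pics/c5.png

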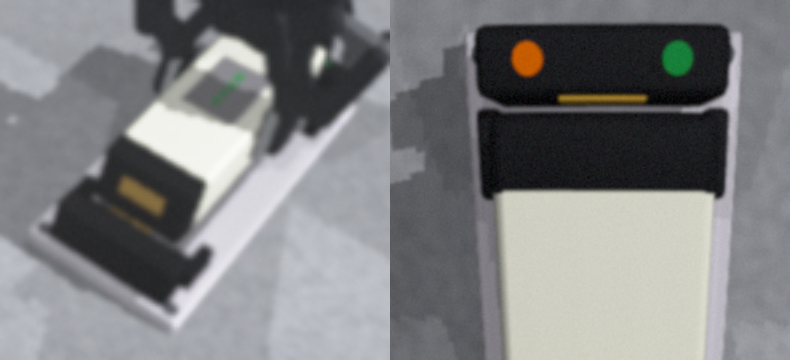

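```bash
python3 - <<'E'
from h import *
t=load("pics/wrist5.npz")
a=lambda z,r: plane(t,[(283,r)],z).round(1).tolist()
print(a(38,90),a(48,90),a(70.5,94.5))
E
```

```text
[[373.5, 332.9]] [[374.4, 332.9]] [[377.9, 333.0]]
```

>>> apply_moves --grip '[1, 1, 1, 1, 1, 1, 1, 1]' --pt "0.02 0 -0.1" --pt "0.03 0 -0.2" --pt "0.03 0 -0.3" --pt "0.03 0 -0.4" --pt "0.03 0 -0.5" --pt "0.03 0 -0.6" --pt "0.03 0 -0.65" --pt "0.03 0 -0.65" --yaw '[0, 0, 0, 0, 0, 0, 0, 0]'

```text
time: 29.88
tool_pos: [464.4, 335.1, 23.0]
ee_rot: [0.026, -3.141, 0.001]
contact_force: [0.1, -1.2, -6.3]
finger_gap: 49.0
finger_force: 84.1
```

>>> apply_moves --grip '[1, 1, 1, 1, 1, 1, 1, 1]' --pt "0 0 -0.04" --pt "0 0 -0.08" --pt "0 0 -0.12" --pt "0 0 -0.16" --pt "0 0 -0.2" --pt "0 0 -0.22" --pt "0 0 -0.24" --pt "0 0 -0.24" --yaw '[0, 0, 0, 0, 0, 0, 0, 0]'

```text
time: 30.55
tool_pos: [464.9, 335.3, 18.2]
ee_rot: [0.027, -3.141, 0.0]
contact_force: [-2.4, -1.1, -0.8]
finger_gap: 49.0
finger_force: 84.8
```

>>> apply_moves --grip '[1, 1, 1, -0.25, -0.35, -0.5, -0.7, -0.9]' --pt "0 0 -0.02" --pt "0 0 -0.03" --pt "0 0 -0.03" --pt "0 0 -0.03" --pt "0 0 -0.03" --pt "0 0 -0.03" --pt "0 0 -0.03" --pt "0 0 -0.03" --yaw '[0, 0, 0, 0, 0, 0, 0, 0]'

```text
time: 31.22
tool_pos: [465.4, 335.6, 17.1]
ee_rot: [-0.026, 3.14, 0.001]
contact_force: [0.3, -0.1, -0.3]
finger_gap: 80.7
finger_force: 0.0
```

>>> apply_moves --grip '[-0.9, -0.9, -0.9, -0.9, -0.9, -0.9, -0.9, -0.9]' --pt "0 0 0" --pt "0 0 0" --pt "0 0 0.3" --pt "0 0 0.8" --pt "0 0 1.5" --pt "0 0 2.3" --pt "0 0 3.2" --pt "0 0 4" --yaw '[0, 0, 0, 0, 0, 0, 0, 0]'

```text
time: 31.88
tool_pos: [465.3, 335.6, 119.5]
ee_rot: [-0.026, 3.14, 0.001]
contact_force: [-0.4, -0.4, 0.2]
finger_gap: 81.5
finger_force: 0.0
```

>>> apply_moves --grip '[-0.9, -0.9, -0.9, -0.9, -0.9, -0.9, -0.9, -0.9]' --pt "0 -1 1" --pt "0 -2 2" --pt "0 -3 3" --pt "0 -4 3" --pt "0 -5 3" --pt "0 -6 3" --pt "0 -6.6 3" --pt "0 -7 3" --yaw '[-1.1, -2.2, -3.3, -4.4, -5.5, -6.6, -7.7, -8.8]'

```text
time: 32.55
tool_pos: [465.0, 158.6, 193.4]
ee_rot: [1.161, 2.917, 0.001]
contact_force: [-0.3, 0.2, -0.1]
finger_gap: 81.1
finger_force: 0.0
```

```bash
python3 - <<'E'
from rig import sense, capture
from h import *
s=sense(); print(s["time"],s["tool_pos"],s["contact_force"])
ims=[]
for n in("top","scene"):
    c=capture(n); np.savez(f"pics/{n}6.npz",**c); ims.append(c["frame"][:,:,::-1])
cv2.imwrite("pics/c6.png",np.hstack([cv2.resize(ims[1][220:340,380:510],(390,360)),cv2.resize(ims[0][175:315,60:200],(360,360))]))
E
```

```text
32.55 [465.0312416  158.62675737 193.38217189] [-0.2816303   0.19913445 -0.05139463]
```

View pics/c6.png

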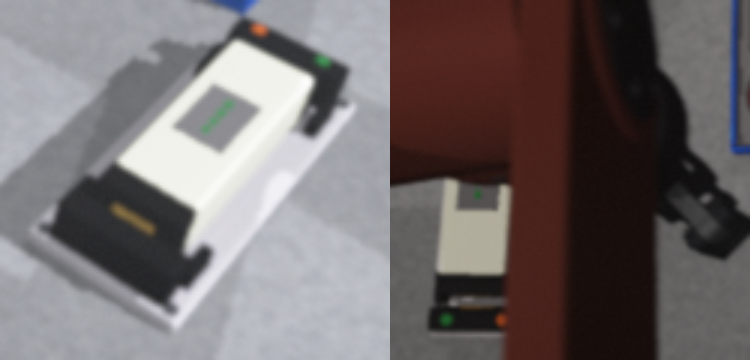

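>>> apply_moves --grip '[-0.7, -0.7, -0.7, -0.7, -0.7, -0.7, -0.7, -0.7]' --pt "-0.4 -1.2 0" --pt "-0.8 -2.4 0" --pt "-1.3 -3.7 0" --pt "-1.8 -5 0" --pt "-2.3 -6.3 0" --pt "-2.8 -7.6 0" --pt "-3.2 -8.9 0" --pt "-3.6 -10.2 0" --yaw '[-1.1, -2.2, -3.3, -4.4, -5.5, -6.6, -7.7, -8.7]' --newtons 50

```text
time: 33.32
tool_pos: [374.7, -95.5, 192.8]
ee_rot: [2.153, 2.285, 0.002]
contact_force: [0.7, -0.3, 0.1]
finger_gap: 72.3
finger_force: 0.0
```

>>> apply_moves --grip '[-0.7, -0.7, -0.7, -0.7, -0.7, -0.7, -0.7, -0.7]' --pt "-0.03 -1.4 0" --pt "-0.03 -2.8 0" --pt "-0.03 -4.2 0" --pt "-0.03 -5.6 0" --pt "-0.03 -7 0" --pt "-0.03 -8.3 0" --pt "-0.03 -9.3 0" --pt "-0.03 -9.85 0" --yaw '[0, 0, 0, 0, 0, 0, 0, 0]'

```text
time: 33.98
tool_pos: [374.8, -343.7, 192.9]
ee_rot: [2.151, 2.287, -0.001]
contact_force: [-0.4, 0.4, 0.2]
finger_gap: 72.6
finger_force: 0.0
```

>>> apply_moves --grip '[-0.7, -0.7, -0.7, -0.7, -0.7, -0.7, -0.7, -0.7]' --pt "0 0 0" --pt "0 0 0" --pt "0 0 0" --pt "0 0 -0.3" --pt "0 0 -0.7" --pt "0 0 -1.1" --pt "0 0 -1.4" --pt "0 0 -1.5" --yaw '[0, 0, 0, 0, 0, 0, 0, 0]'

```text
time: 34.65
tool_pos: [373.0, -339.2, 151.7]
ee_rot: [-2.15, -2.285, -0.001]
contact_force: [0.0, 0.1, 0.7]
finger_gap: 72.4
finger_force: 0.0
```

```bash
python3 - <<'E'
from rig import sense, capture
from h import *
s=sense(); print(s["time"],s["tool_pos"],s["ee_rot"],s["contact_force"])
c=capture("wrist"); np.savez("pics/w7.npz",**c); cv2.imwrite("pics/w7.png",c["frame"][:,:,::-1])
E
```

```text
34.65 [ 373.00748154 -339.2057734   151.68232118] [-2.14960806e+00 -2.28503085e+00 -8.61680222e-04] [0.0178154  0.11463752 0.71749762]
```

View pics/w7.png

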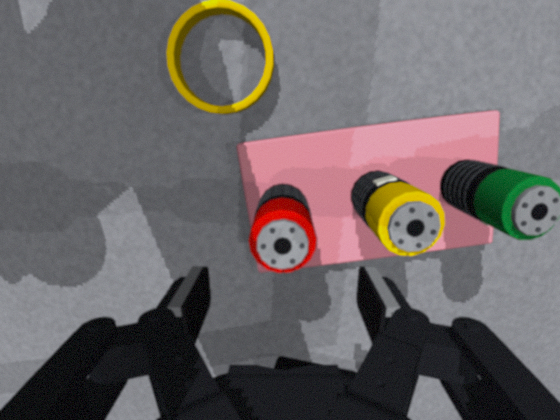

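>>> apply_moves --grip '[-0.7, -0.7, -0.7, -0.7, -0.7, -0.7, -0.7, -0.7]' --pt "0 0 -0.6" --pt "0 0 -1.2" --pt "0 0 -1.8" --pt "0 0 -2.4" --pt "0 0 -2.9" --pt "0 0 -3.3" --pt "0 0 -3.48" --pt "0 0 -3.48" --yaw '[0, 0, 0, 0, 0, 0, 0, 0]'

```text
time: 35.37
tool_pos: [373.5, -340.3, 66.2]
ee_rot: [-2.152, -2.286, -0.0]
contact_force: [-0.2, -1.1, 0.7]
finger_gap: 72.7
finger_force: 0.0
```

>>> apply_moves --grip '[-0.5, -0.4, -0.2, 0, 0.2, 0.4, 1, 1]' --pt "0 0 0" --pt "0 0 0" --pt "0 0 0" --pt "0 0 0" --pt "0 0 0" --pt "0 0 0" --pt "0 0 0" --pt "0 0 0" --yaw '[0, 0, 0, 0, 0, 0, 0, 0]'

```text
time: 36.03
tool_pos: [374.2, -341.7, 68.4]
ee_rot: [2.152, 2.287, -0.001]
contact_force: [-2.9, -0.5, 6.1]
finger_gap: 45.3
finger_force: 50.8
```

>>> apply_moves --grip '[1, 1, 1, 1, 1, 1, 1, 1]' --pt "0 0 0.2" --pt "0 0 0.5" --pt "0 0 0.9" --pt "0 0 1.4" --pt "0 0 2" --pt "0 0 2.5" --pt "0 0 3" --pt "0 0.3 3.2" --yaw '[0, 0, 0, 0, 0, 0, 0, 0]'

```text
time: 36.7
tool_pos: [375.2, -335.3, 149.9]
ee_rot: [2.151, 2.283, -0.001]
contact_force: [0.4, -0.3, -4.2]
finger_gap: 44.9
finger_force: 51.7
```

>>> apply_moves --grip '[1, 1, 1, 1, 1, 1, 1, 1]' --pt "0 0.7 0" --pt "0 1.6 0" --pt "0 2.7 0" --pt "0 3.9 0" --pt "0.5 5.1 0" --pt "1 6.3 0" --pt "1.6 7.4 0" --pt "2.2 8.5 0" --yaw '[0, 0, 0, 0, 0, 0, 0, 0]'

```text
time: 37.37
tool_pos: [428.5, -118.6, 146.9]
ee_rot: [-2.153, -2.287, -0.0]
contact_force: [-0.0, 0.4, -5.6]
finger_gap: 45.0
finger_force: 52.1
```

>>> apply_moves --grip '[1, 1, 1, 1, 1, 1, 1, 1]' --pt "0.6 1.1 0" --pt "1.3 2.3 0" --pt "2 3.5 0" --pt "2.7 4.8 0" --pt "3.3 6.1 0" --pt "3.8 7.4 0" --pt "4.2 8.6 0" --pt "4.33 9.5 0" --yaw '[0, 0, 0, 0, 0, 0, 0, 0]'

```text
time: 38.03
tool_pos: [537.7, 119.8, 147.1]
ee_rot: [-2.151, -2.289, -0.002]
contact_force: [-0.6, -0.2, -5.1]
finger_gap: 44.6
finger_force: 52.3
```

>>> apply_moves --grip '[1, 1, 1, 1, 1, 1, 1, 1]' --pt "0 0.15 0" --pt "0 0.21 0" --pt "0 0.21 -0.4" --pt "0 0.21 -0.9" --pt "0 0.21 -1.4" --pt "0 0.21 -1.9" --pt "0 0.21 -2.3" --pt "0 0.21 -2.5" --yaw '[0, 0, 0, 0, 0, 0, 0, 0]'

```text
time: 38.7
tool_pos: [535.2, 120.9, 81.7]
ee_rot: [-2.152, -2.284, 0.006]
contact_force: [-1.1, -0.2, -3.4]
finger_gap: 44.9
finger_force: 52.3
```

```bash
python3 - <<'E'
from rig import sense, capture
from h import *
s=sense(); print(s["time"],s["tool_pos"],s["contact_force"],s["finger_gap"])
c=capture("wrist"); np.savez("pics/w8.npz",**c); cv2.imwrite("pics/w8.png",c["frame"][:,:,::-1])
for n,a,z in(("blue",(105,130,120,50),20),("red",(172,6,150,50),10),("yel",(20,32,120,80),10),("grn",(60,90,100,30),10)):
    for b in blobs(mask(c,*a),100)[:2]: print(n,cv2.boundingRect(b),[np.round(v,1) for v in rect(c,b,z)])
E
```

```text
38.7 [535.24673526 120.91039562  81.7159704 ] [-1.12052485 -0.18891492 -3.431096  ] 44.90409695811801
blue (223, 168, 270, 164) [array([586.8, 104.2]), array([185.2, 130.6]), np.float64(2.9)]
blue (389, 399, 37, 9) [array([654.9, -36. ]), array([33.6,  7.9]), np.float64(5.8)]
red (227, 233, 114, 121) [array([537.7,  61.6]), array([ 91.9, 110.2]), np.float64(3.6)]
red (249, 188, 78, 54) [array([539.1, 133.7]), array([33.5, 57. ]), np.float64(78.4)]
grn (253, 353, 66, 18) [array([543.4,  -3.3]), array([56.8, 17.9]), np.float64(6.2)]
```

View pics/w8.png

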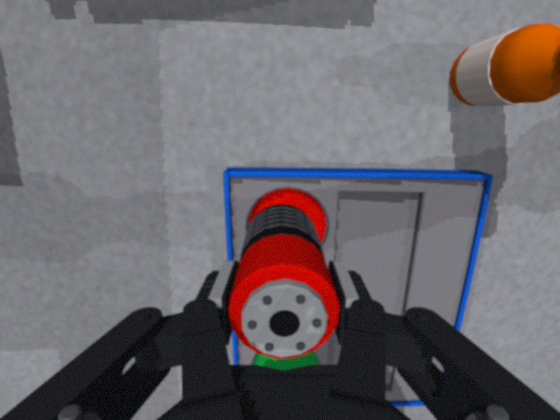

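>>> apply_moves --grip '[1, 1, 1, 1, 1, 1, 1, 1]' --pt "0 0 0" --pt "0 0 -0.1" --pt "0 0 -0.25" --pt "0 0 -0.4" --pt "0 0 -0.5" --pt "0 0 -0.6" --pt "0 0 -0.7" --pt "0 0 -0.7" --yaw '[0, 0, 0, 0, 0, 0, 0, 0]'

```text
time: 39.42
tool_pos: [536.8, 121.7, 66.7]
ee_rot: [-2.153, -2.287, 0.001]
contact_force: [0.6, -0.7, -4.9]
finger_gap: 44.9
finger_force: 52.3
```

>>> apply_moves --grip '[1, 1, 1, 1, 1, 1, 1, 1]' --pt "0 0 -0.04" --pt "0 0 -0.08" --pt "0 0 -0.12" --pt "0 0 -0.15" --pt "0 0 -0.18" --pt "0 0 -0.21" --pt "0 0 -0.22" --pt "0 0 -0.22" --yaw '[0, 0, 0, 0, 0, 0, 0, 0]'

```text
time: 40.08
tool_pos: [537.5, 121.8, 63.5]
ee_rot: [-2.153, -2.288, 0.001]
contact_force: [-5.2, -0.3, 5.9]
finger_gap: 45.0
finger_force: 53.3
```

>>> apply_moves --grip '[-0.15, -0.25, -0.4, -0.6, -0.7, -0.7, -0.7, -0.7]' --pt "0 0 0" --pt "0 0 0" --pt "0 0 0" --pt "0 0 0" --pt "0 0 0" --pt "0 0 0.3" --pt "0 0 0.8" --pt "0 0 1.4" --yaw '[0, 0, 0, 0, 0, 0, 0, 0]'

```text
time: 40.75
tool_pos: [536.7, 121.7, 97.1]
ee_rot: [-2.153, -2.287, 0.002]
contact_force: [0.4, 0.4, -0.5]
finger_gap: 72.7
finger_force: 0.0
```

>>> apply_moves --grip '[-0.7, -0.7, -0.7, -0.7, -0.7, -0.7, -0.7, -0.7]' --pt "0 0 0.8" --pt "0 0 1.6" --pt "0 -0.5 2.2" --pt "-0.3 -1.5 2.6" --pt "-0.7 -2.7 2.6" --pt "-1.2 -4 2.6" --pt "-1.7 -5.4 2.6" --pt "-2.2 -6.8 2.6" --yaw '[0, 0, 0, 0, 0, 0, 0, 0]'

```text
time: 41.42
tool_pos: [482.3, -49.5, 163.6]
ee_rot: [2.15, 2.287, 0.002]
contact_force: [0.1, -1.0, -1.1]
finger_gap: 72.4
finger_force: 0.0
```

>>> apply_moves --grip '[-0.7, -0.7, -0.7, -0.7, -0.7, -0.7, -0.7, -0.7]' --pt "-0.3 -1.4 0" --pt "-0.6 -2.8 0" --pt "-0.9 -4.2 0" --pt "-1.01 -5.6 0" --pt "-1.01 -7 0" --pt "-1.01 -8.4 0" --pt "-1.01 -9.6 0" --pt "-1.01 -10.6 0" --yaw '[0, 0, 0, 0, 0, 0, 0, 0]'

```text
time: 42.08
tool_pos: [457.2, -316.2, 163.6]
ee_rot: [2.153, 2.284, -0.0]
contact_force: [0.8, 1.1, 0.8]
finger_gap: 72.4
finger_force: 0.0
```

>>> apply_moves --grip '[-0.7, -0.7, -0.7, -0.7, -0.7, -0.7, -0.7, -0.7]' --pt "0 -0.3 0" --pt "0 -0.45 0" --pt "0 -0.45 0" --pt "0 -0.45 0" --pt "0 -0.45 -0.2" --pt "0 -0.45 -0.6" --pt "0 -0.45 -1" --pt "0 -0.45 -1.3" --yaw '[0, 0, 0, 0, 0, 0, 0, 0]'

```text
time: 42.75
tool_pos: [456.4, -323.0, 127.3]
ee_rot: [-2.15, -2.287, -0.0]
contact_force: [1.1, 0.2, -0.0]
finger_gap: 72.6
finger_force: 0.0
```

>>> apply_moves --grip '[-0.7, -0.7, -0.7, -0.7, -0.7, -0.7, -0.7, -0.7]' --pt "0 0 -0.4" --pt "0 0 -0.8" --pt "0 0 -1.3" --pt "0 0 -1.8" --pt "0 0 -2.2" --pt "0 0 -2.4" --pt "0 0 -2.5" --pt "0 0 -2.5" --yaw '[0, 0, 0, 0, 0, 0, 0, 0]'

```text
time: 43.42
tool_pos: [456.7, -324.2, 65.9]
ee_rot: [-2.152, -2.286, 0.0]
contact_force: [-0.6, -0.1, -0.1]
finger_gap: 72.8
finger_force: 0.0
```

>>> apply_moves --grip '[-0.5, -0.4, -0.2, 0, 0.2, 0.4, 1, 1]' --pt "0 0 0" --pt "0 0 0" --pt "0 0 0" --pt "0 0 0" --pt "0 0 0" --pt "0 0 0" --pt "0 0 0" --pt "0 0 0" --yaw '[0, 0, 0, 0, 0, 0, 0, 0]'

```text
time: 44.08
tool_pos: [457.5, -325.0, 67.8]
ee_rot: [2.152, 2.287, -0.0]
contact_force: [-1.3, 0.9, 5.4]
finger_gap: 44.9
finger_force: 51.2
```

>>> apply_moves --grip '[1, 1, 1, 1, 1, 1, 1, 1]' --pt "0 0 0.2" --pt "0 0 0.5" --pt "0 0 0.9" --pt "0 0 1.4" --pt "0 0 2" --pt "0 0 2.5" --pt "0 0 3" --pt "0 0.3 3.2" --yaw '[0, 0, 0, 0, 0, 0, 0, 0]'

```text
time: 44.75
tool_pos: [458.5, -319.1, 150.2]
ee_rot: [2.15, 2.282, -0.001]
contact_force: [0.2, -0.5, -3.0]
finger_gap: 44.7
finger_force: 51.5
```

>>> apply_moves --grip '[1, 1, 1, 1, 1, 1, 1, 1]' --pt "0 0.7 0" --pt "0 1.6 0" --pt "0 2.7 0" --pt "0 3.9 0" --pt "0.2 5.1 0" --pt "0.6 6.3 0" --pt "1 7.4 0" --pt "1.5 8.5 0" --yaw '[0, 0, 0, 0, 0, 0, 0, 0]'

```text
time: 45.42
tool_pos: [492.7, -101.1, 145.6]
ee_rot: [-2.151, -2.286, 0.001]
contact_force: [0.9, -0.9, -3.3]
finger_gap: 45.2
finger_force: 51.7
```

>>> apply_moves --grip '[1, 1, 1, 1, 1, 1, 1, 1]' --pt "0.5 1.1 0" --pt "1 2.2 0" --pt "1.4 3.3 0" --pt "1.7 4.3 0" --pt "1.86 5.2 0" --pt "1.86 5.9 0" --pt "1.86 6.4 0" --pt "1.86 6.51 0" --yaw '[0, 0, 0, 0, 0, 0, 0, 0]'

```text
time: 46.08
tool_pos: [539.2, 61.1, 145.8]
ee_rot: [-2.148, -2.289, 0.002]
contact_force: [-0.3, -0.7, -4.2]
finger_gap: 45.2
finger_force: 51.7
```

>>> apply_moves --grip '[1, 1, 1, 1, 1, 1, 1, 1]' --pt "0 0 0" --pt "0 0 0" --pt "0 0 -0.4" --pt "0 0 -0.9" --pt "0 0 -1.4" --pt "0 0 -1.9" --pt "0 0 -2.3" --pt "0 0 -2.5" --yaw '[0, 0, 0, 0, 0, 0, 0, 0]'

```text
time: 46.75
tool_pos: [539.0, 58.0, 81.2]
ee_rot: [-2.151, -2.284, 0.005]
contact_force: [-0.5, -0.0, -3.9]
finger_gap: 44.8
finger_force: 51.7
```

>>> apply_moves --grip '[1, 1, 1, 1, 1, 1, 1, 1]' --pt "0 0 0" --pt "0 0 -0.1" --pt "0 0 -0.25" --pt "0 0 -0.4" --pt "0 0 -0.5" --pt "0 0 -0.6" --pt "0 0 -0.7" --pt "0 0 -0.7" --yaw '[0, 0, 0, 0, 0, 0, 0, 0]'

```text
time: 47.42
tool_pos: [540.7, 58.3, 66.3]
ee_rot: [-2.153, -2.287, 0.001]
contact_force: [-0.5, -0.5, -4.0]
finger_gap: 45.0
finger_force: 51.7
```

>>> apply_moves --grip '[1, 1, 1, 1, 1, 1, 1, 1]' --pt "0 0 -0.04" --pt "0 0 -0.08" --pt "0 0 -0.12" --pt "0 0 -0.15" --pt "0 0 -0.18" --pt "0 0 -0.21" --pt "0 0 -0.22" --pt "0 0 -0.22" --yaw '[0, 0, 0, 0, 0, 0, 0, 0]'

```text
time: 48.08
tool_pos: [541.3, 58.3, 62.8]
ee_rot: [-2.153, -2.287, 0.001]
contact_force: [-4.4, 0.0, 6.6]
finger_gap: 45.4
finger_force: 52.6
```

>>> apply_moves --grip '[-0.15, -0.25, -0.4, -0.6, -0.7, -0.7, -0.7, -0.7]' --pt "0 0 0" --pt "0 0 0" --pt "0 0 0" --pt "0 0 0" --pt "0 0 0" --pt "0 0 0.3" --pt "0 0 0.8" --pt "0 0 1.4" --yaw '[0, 0, 0, 0, 0, 0, 0, 0]'

```text
time: 48.75
tool_pos: [540.4, 58.3, 96.6]
ee_rot: [-2.152, -2.286, 0.002]
contact_force: [-0.4, 0.3, 0.3]
finger_gap: 72.7
finger_force: 0.0
```

>>> apply_moves --grip '[-0.7, -0.7, -0.7, -0.7, -0.7, -0.7, -0.7, -0.7]' --pt "0 0 0.8" --pt "0 0 1.6" --pt "0 -0.5 2.2" --pt "0 -1.5 2.6" --pt "0 -2.7 2.6" --pt "0 -4 2.6" --pt "0 -5.4 2.6" --pt "0 -6.8 2.6" --yaw '[0, 0, 0, 0, 0, 0, 0, 0]'

```text
time: 49.42
tool_pos: [541.5, -113.1, 163.2]
ee_rot: [2.151, 2.287, 0.002]
contact_force: [1.1, 0.6, 0.1]
finger_gap: 72.0
finger_force: 0.0
```

>>> apply_moves --grip '[-0.7, -0.7, -0.7, -0.7, -0.7, -0.7, -0.7, -0.7]' --pt "0 -1.3 0" --pt "0 -2.6 0" --pt "-0.06 -3.8 0" --pt "-0.06 -5 0" --pt "-0.06 -6.1 0" --pt "-0.06 -7 0" --pt "-0.06 -7.6 0" --pt "-0.06 -7.81 0" --yaw '[0, 0, 0, 0, 0, 0, 0, 0]'

```text
time: 50.08
tool_pos: [539.8, -309.6, 162.6]
ee_rot: [2.154, 2.283, -0.0]
contact_force: [-0.3, 0.2, -0.5]
finger_gap: 72.7
finger_force: 0.0
```

>>> apply_moves --grip '[-0.7, -0.7, -0.7, -0.7, -0.7, -0.7, -0.7, -0.7]' --pt "0 0 0" --pt "0 0 0" --pt "0 0 0" --pt "0 0 -0.2" --pt "0 0 -0.5" --pt "0 0 -0.8" --pt "0 0 -1.1" --pt "0 0 -1.3" --yaw '[0, 0, 0, 0, 0, 0, 0, 0]'

```text
time: 50.75
tool_pos: [538.8, -306.1, 126.8]
ee_rot: [-2.151, -2.286, 0.001]
contact_force: [-0.2, -0.3, -0.7]
finger_gap: 72.9
finger_force: 0.0
```

>>> apply_moves --grip '[-0.7, -0.7, -0.7, -0.7, -0.7, -0.7, -0.7, -0.7]' --pt "0 0 -0.4" --pt "0 0 -0.8" --pt "0 0 -1.3" --pt "0 0 -1.8" --pt "0 0 -2.2" --pt "0 0 -2.4" --pt "0 0 -2.5" --pt "0 0 -2.5" --yaw '[0, 0, 0, 0, 0, 0, 0, 0]'

```text
time: 51.42
tool_pos: [539.1, -306.7, 65.3]
ee_rot: [-2.152, -2.286, 0.0]
contact_force: [-0.2, 0.4, -0.4]
finger_gap: 72.7
finger_force: 0.0
```

>>> apply_moves --grip '[-0.5, -0.4, -0.2, 0, 0.2, 0.4, 1, 1]' --pt "0 0 0" --pt "0 0 0" --pt "0 0 0" --pt "0 0 0" --pt "0 0 0" --pt "0 0 0" --pt "0 0 0" --pt "0 0 0" --yaw '[0, 0, 0, 0, 0, 0, 0, 0]'

```text
time: 52.08
tool_pos: [540.0, -307.4, 67.4]
ee_rot: [2.152, 2.287, -0.0]
contact_force: [-2.6, -0.3, 5.2]
finger_gap: 45.1
finger_force: 51.4
```

>>> apply_moves --grip '[1, 1, 1, 1, 1, 1, 1, 1]' --pt "0 0 0.2" --pt "0 0 0.5" --pt "0 0 0.9" --pt "0 0 1.4" --pt "0 0 2" --pt "0 0 2.5" --pt "0 0 3" --pt "0 0.3 3.2" --yaw '[0, 0, 0, 0, 0, 0, 0, 0]'

```text
time: 52.75
tool_pos: [541.1, -301.6, 149.8]
ee_rot: [2.15, 2.282, -0.0]
contact_force: [1.1, -0.0, -4.4]
finger_gap: 44.9
finger_force: 51.7
```

>>> apply_moves --grip '[1, 1, 1, 1, 1, 1, 1, 1]' --pt "0 0.6 0" --pt "0 1.4 0" --pt "0 2.3 0" --pt "0.1 3.3 0" --pt "0.1 4.3 0" --pt "0.1 5.3 0" --pt "0.18 6.3 0" --pt "0.18 7.3 0" --yaw '[0, 0, 0, 0, 0, 0, 0, 0]'

```text
time: 53.42
tool_pos: [542.9, -114.0, 145.3]
ee_rot: [-2.151, -2.286, 0.0]
contact_force: [0.1, 0.4, -4.5]
finger_gap: 44.8
finger_force: 51.8
```

>>> apply_moves --grip '[1, 1, 1, 1, 1, 1, 1, 1]' --pt "0 0.9 0" --pt "0 1.8 0" --pt "0 2.6 0" --pt "0 3.3 0" --pt "0 3.8 0" --pt "0 4.2 0" --pt "0 4.4 0" --pt "0 4.43 0" --yaw '[0, 0, 0, 0, 0, 0, 0, 0]'

```text
time: 54.08
tool_pos: [543.7, -5.2, 146.0]
ee_rot: [-2.151, -2.288, 0.001]
contact_force: [-0.3, -0.5, -5.1]
finger_gap: 45.0
finger_force: 51.8
```

>>> apply_moves --grip '[1, 1, 1, 1, 1, 1, 1, 1]' --pt "0 0 0" --pt "0 0 0" --pt "0 0 -0.4" --pt "0 0 -0.9" --pt "0 0 -1.4" --pt "0 0 -1.9" --pt "0 0 -2.3" --pt "0 0 -2.5" --yaw '[0, 0, 0, 0, 0, 0, 0, 0]'

```text
time: 54.75
tool_pos: [542.0, -6.1, 80.7]
ee_rot: [-2.151, -2.284, 0.005]
contact_force: [-0.6, -0.2, -4.5]
finger_gap: 44.9
finger_force: 51.9
```

>>> apply_moves --grip '[1, 1, 1, 1, 1, 1, 1, 1]' --pt "0 0 0" --pt "0 0 -0.1" --pt "0 0 -0.25" --pt "0 0 -0.4" --pt "0 0 -0.5" --pt "0 0 -0.6" --pt "0 0 -0.7" --pt "0 0 -0.7" --yaw '[0, 0, 0, 0, 0, 0, 0, 0]'

```text
time: 55.42
tool_pos: [543.7, -6.2, 65.8]
ee_rot: [-2.153, -2.287, 0.001]
contact_force: [-0.4, -1.0, -5.3]
finger_gap: 44.6
finger_force: 52.0
```

>>> apply_moves --grip '[1, 1, 1, 1, 1, 1, 1, 1]' --pt "0 0 -0.04" --pt "0 0 -0.08" --pt "0 0 -0.12" --pt "0 0 -0.15" --pt "0 0 -0.18" --pt "0 0 -0.2" --pt "0 0 -0.2" --pt "0 0 -0.2" --yaw '[0, 0, 0, 0, 0, 0, 0, 0]'

```text
time: 56.08
tool_pos: [544.2, -6.3, 62.4]
ee_rot: [-2.153, -2.288, 0.0]
contact_force: [-4.2, 0.5, 5.3]
finger_gap: 44.9
finger_force: 52.7
```

Release, retreat up and away, and check.

>>> apply_moves --grip '[-0.15, -0.25, -0.4, -0.6, -0.7, -0.7, -0.7, -0.7]' --pt "0 0 0" --pt "0 0 0" --pt "0 0 0" --pt "0 0 0" --pt "0 0 0" --pt "0 0 0.3" --pt "0 0 0.8" --pt "0 0 1.4" --yaw '[0, 0, 0, 0, 0, 0, 0, 0]'

```text
time: 56.75
tool_pos: [543.4, -6.1, 96.6]
ee_rot: [-2.152, -2.287, 0.002]
contact_force: [-0.4, -0.6, 1.0]
finger_gap: 72.6
finger_force: 0.0
```

>>> apply_moves --grip '[-0.7, -0.7, -0.7, -0.7, -0.7, -0.7, -0.7, -0.7]' --pt "0 0 0.8" --pt "0 0 1.6" --pt "0 -0.5 2.6" --pt "0 -1.5 3.6" --pt "0 -2.7 4.4" --pt "0 -4 4.8" --pt "0 -5.4 4.8" --pt "0 -6.8 4.8" --yaw '[0, 0, 0, 0, 0, 0, 0, 0]'

```text
time: 57.42
tool_pos: [545.2, -178.1, 219.9]
ee_rot: [2.149, 2.285, 0.003]
contact_force: [1.0, -0.5, 0.1]
finger_gap: 72.7
finger_force: 0.0
```

>>> apply_moves --grip '[-0.7, -0.7, -0.7, -0.7, -0.7, -0.7, -0.7, -0.7]' --pt "0 -1 0" --pt "0 -1.6 0" --pt "0 -2 0" --pt "0 -2 0" --pt "0 -2 0" --pt "0 -2 0" --pt "0 -2 0" --pt "0 -2 0" --yaw '[0, 0, 0, 0, 0, 0, 0, 0]'

```text
time: 58.08
tool_pos: [544.2, -224.9, 216.2]
ee_rot: [-2.151, -2.289, -0.0]
contact_force: [-0.1, 0.4, -0.2]
finger_gap: 73.0
finger_force: 0.0
```

```bash
python3 - <<'E'
from rig import sense, capture
from h import *
s=sense(); print(s["time"],s["tool_pos"],s["contact_force"])
ims=[]
for n in("scene","top"):
    c=capture(n); np.savez(f"pics/{n}9.npz",**c); ims.append(c["frame"][:,:,::-1])
cv2.imwrite("pics/c9.png",np.hstack([cv2.resize(ims[0][140:340,200:510],(480,310)),cv2.resize(ims[1][120:320,60:320],(310,310))]))
E
```

```text
58.0833 [ 544.18817878 -224.87660197  216.23516868] [-0.12152962  0.38628569 -0.20386747]
```

View pics/c9.png

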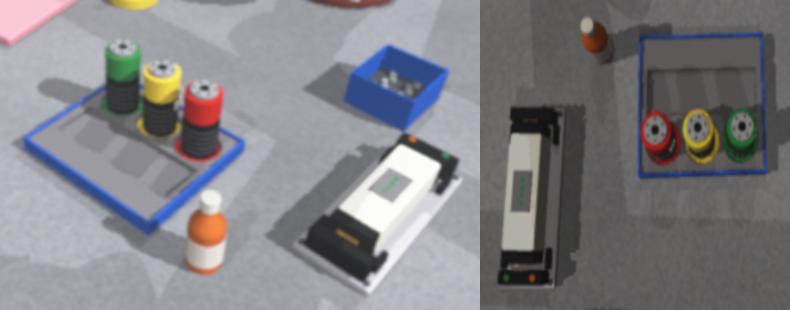

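```bash
python3 -c "
from rig import sign_off; print(sign_off())"
```

```text
the job is handed in; nothing more can be done
None
```

I moved the three drives to the pad, laid the battery flat in the dock, stood each drive back in the pocket of its own colour, and handed the job in at about 58 s. The final pictures showed everything upright and in place, with the bottle untouched.

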